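Dispense a charge of casting ingots and hold the sprung shutter at half

ROBOT

A 6-joint arm with a two-finger parallel gripper is mounted at the origin on the work surface. World frame = base frame: x ahead of the robot, y to its left, z up, the work surface at z = 0. Lengths are in mm, angles in rad, forces in N, time in s.
With the tool pointing down it reaches from about 325 to 775 mm from the base axis. Payload 5.5 kg.
Tool frame: the origin (TCP) lies at the very end of the fingers, on their centre line; the grasp point (between the pads) lies 19 mm behind it; z points along the fingers, y is the line along which they close (so a half turn about z gives the same grasp; the last joint's range is limited). The gripper opens to 88 mm and grips with 3 to 60 N. Pads are 20 mm wide; open, the fingers measure 115 mm over their backs; the gripper's body (75 mm by 178 mm) begins 61 mm behind the grasp point.
Start: joints at [1.121, 0.091, 1.231, -0, 1.82, -0.057], TCP at [229.672, 554.317, 222.631] pointing down, gripper open.
Joint ranges: [-2.87, 2.87], [-0.86, 2.18], [0.17, 2.46], [-1.51, 4.65], [0.06, 2.69], [-2.65, 2.65]. Speed limits (rad/s): [2.57, 2.57, 3.01, 3.14, 3.14, 3.14].

INTERFACE

Orientations are given as a 3x3 rotation matrix whose columns are the frame's x, y, z axes.
In Python, from station import sensors, eyes, order gives the robot as it stands.
- The arm moves only by the shell command python3 -m crank 'ROWS' [FORCE]. ROWS is JSON, a list of rows, each a list of 5 numbers: the shift along the tool's x, y, z in m, then the turn about the tool's z in rad, then the finger opening in m, from 0 to 0.0878. In form: [[x, y, z, turn, gripper], ...]. A call has 1 to 20 rows; each row shifts and turns the commanded pose from where the row before left it, along the tool's axes as they then stand; what a row does not reach is not made up. A row lasts 1/8 s, in which the tool goes at most 62.5 mm and 10.7 degrees, less where a joint would pass 70% of its speed; a pose out of reach is approached as far as the arm can. A call with a gripper value outside its range is refused whole. The fingers move at their own pace and stop on an object; FORCE is the grip in N (left out, the last holds). Time passes only in rows, so rows that do not move let the fingers close. It gives the time, the measured TCP pose, the force, the opening and the grip force at its end, in the units of the state.
- sensors.state(): the state, without advancing time (a new reading comes with each control period).
- eyes.grab_frame(name): name is "side" or "top"; returns (picture, depth): 480x640x3 uint8, red, green, blue; 480x640 float32, mm along the optical axis (not along the pixel's ray), 0 where there is no reading.
- eyes.camera_params(name): a dict with "K" (3x3 intrinsics, pixels), "R" (3x3) and "t" (3): a world point X has camera coordinates R X + t. Camera axes: x right, y down, z forward; pixel columns grow to the right and rows downward; lengths in mm; the calibration is good to about 2 mm. A picture is of the moment at which its call begins. camera_params takes no time and is no camera call.
- order.sign_off(): hands the job in; it is judged then, once.
Trained networks look in the newest picture that a camera, given by its name, has taken for a name from the list of things; names that differ only in an ending like _2 or _b are one class to them, and where a whole thing is asked for, a point or a joint stands for the part that bears it (a point fixed in the world has none). Each returns a list of dicts, best first, with "score" (0 to 1); they miss things now and then, are a little off and sometimes report something else, mostly with a low value. They report only what shows in the picture. A call takes as long as a camera call. They do not tell look-alikes from the thing itself.
- eyes.cut_out(camera, label): "region" (480x640 bool, what is visible of it).
- eyes.mark_of(camera, label): "location" ([x, y, z] in mm, in world coordinates, good to about 4 mm: a listed point, or the origin of a listed thing).
The state is a dict: "t": time; "joint_pos": joint angles; "dq": joint speeds; "joint_torque": joint torques, N m; "ee_pos": TCP position; "ee_rot": TCP orientation; "ft_force": force on the tool from outside, world axes, zero at the start; "ft_torque": the same for the moment, N m; "grip_width": opening from 0.0 (shut) to 1.0 (fully open); "grip_force": force on a finger pad.
Only numpy, scipy, OpenCV 4.12 (cv2) and the standard library are available. Lean on these libraries where they do the work, as an engineer would, in place of code of your own. Each camera call takes 0.05 s, during which the arm holds its last target. There are 200 camera calls.

TASK

Take the steel dipper by its handle, hold it level with its cup under the outlet of the ingot dispenser, and press the cup against the shutter's hanging plate to slide the sprung shutter back to half of its travel and no further than about that (never as far as three quarters), so that all five ingots waiting in the chute run down into the cup. Only the dipper pushes the shutter, no ingot may land on the bench, and the other things on the bench stay where they are. Finish while still holding the dipper there, lifted and level with all five ingots in it and the shutter pressed half open, because the next charge is about to be tipped in.

Things in the scene. Friction and masses are not known exactly. Their poses are not given: they have to be found in the camera images.
- dispenser: Ingot dispenser, fixed, 250 x 120 x 310 mm: foot plate, aluminium column, narrow steel chute tilted 35 degrees with clear sides, open on top, hopper at its upper end, outlet at its lower end. Origin: on the bench below the inner face of the outlet's front wall. +x: level, the way the shutter opens, from outlet to column; z up. Nothing stands under the outlet for x below 80 mm.
- outlet (a point): Where the ingots fall at half travel: x 12, y 0, z 146 mm in the dispenser's frame. The rails beside it have their undersides at z 136 mm (y +-20 to 25, x from -4 mm on); the outlet's front wall (x -4 to 0) spans z 152 to 196 mm.
- half_mark (a point): The thick middle mark of the white scale ledge on the dispenser's -y side (x 49, y -33, z 150 mm in its frame). The thin marks at x 25 and 73 mm are shut and fully open; the shutter's dark pointer runs over them.
- shutter_travel (a joint): Sprung slide shutter closing the outlet from below: 0 shut, 0.048 m fully open, half is 0.024. Slides level along the dispenser's +x. Its spring pushes it shut: 3 N at the start, 1.5 N more per 10 mm (6.6 N at half, 10.2 N full). No latch. The first ingot drops at about 16 mm; at half all five run out within about a second.
- shutter: The shutter; its push plate is the steel plate hanging from it: 60 mm wide (y), 46 mm high, 3 mm thick, from z 94 to 140 mm above the bench. Origin: middle of its front face, which looks to -x. Shut, that face is at x 25 mm in the dispenser's frame; at half travel 49 mm. Axes as the dispenser's.
- dipper: Steel dipper, about 200 g, standing on the bench: round cup 76 mm across, 55 mm high, wall 3, floor 4 mm. Origin: centre of the cup's underside, z up. Flat handle along -x from the cup to x -161 mm, 10 mm wide, 14 mm high (z 40 to 54). In use its x lies along the dispenser's x, rim 115 to 130 mm above the bench, and the cup's side (38 mm from its centre) presses the push plate.
- dipper_rim (a point): Centre of the dipper's mouth, 55 mm above its origin.
- dipper_grip (a point): Where to hold the handle, fingers closing across it: dipper frame x -100, y 0, z 47 mm.
- ingot1: Dark steel-grey alloy ingot, a cylinder 12 mm in diameter and 20 mm long, 19 g; number 1 in the chute counted from the outlet. Origin: its centre; its axis is y. The five start lying across the outlet and chute one behind the other on the shut shutter.
- ingot2: Dark steel-grey alloy ingot, a cylinder 12 mm in diameter and 20 mm long, 19 g; number 2 in the chute counted from the outlet. Origin: its centre; its axis is y. The five start lying across the outlet and chute one behind the other on the shut shutter.
- ingot3: Dark steel-grey alloy ingot, a cylinder 12 mm in diameter and 20 mm long, 19 g; number 3 in the chute counted from the outlet. Origin: its centre; its axis is y. The five start lying across the outlet and chute one behind the other on the shut shutter.
- ingot4: Dark steel-grey alloy ingot, a cylinder 12 mm in diameter and 20 mm long, 19 g; number 4 in the chute counted from the outlet. Origin: its centre; its axis is y. The five start lying across the outlet and chute one behind the other on the shut shutter.
- ingot5: Dark steel-grey alloy ingot, a cylinder 12 mm in diameter and 20 mm long, 19 g; number 5 in the chute counted from the outlet. Origin: its centre; its axis is y. The five start lying across the outlet and chute one behind the other on the shut shutter.
- plaster_ring: Grey-white plaster ring 116 mm across and 40 mm high with a row of model teeth in it. Bystander, stays where it is. Origin: centre of its underside.
- jar: White plastic jar with a green screw lid, 46 mm across, 52 mm high. Bystander, stays where it is. Origin: centre of its underside.
- curing_lamp: Black hand lamp lying down, 180 x 36 x 30 mm, with a 30 mm light rod at its +x end. Bystander, stays where it is. Origin: centre of its underside.
- casting_ring: Open steel tube 64 mm across and 55 mm high, standing. Bystander, stays where it is. Origin: centre of its underside.
- mixing_bowl: Dark rubber bowl 116 mm across and 65 mm high. Bystander, stays where it is. Origin: centre of its underside.
- plaster_spatula: Plaster spatula with a wooden handle, 190 mm long, lying flat. Bystander, stays where it is. Origin: centre of its underside.
- crucible: Small white ceramic cup without a handle, 48 mm across and 42 mm high. Bystander, stays where it is. Origin: centre of its underside.
Mind the look-alikes: they are no part of the job. Of the things that look like the dipper, take the one that is farthest from the robot's base at the start.

How it is judged (in metres and radians):
On the way, in this order (a step that is already met when the one before it is completed fails the run):
1. the dipper is held clear of the bench, level, with its mouth under the outlet while the shutter is still shut (height (world z) of dipper above 0.04 m and angle between dipper's own z axis and vertical below 0.25 rad and contact force between the fingers and dipper above 1 N and horizontal distance between dipper_rim and outlet below 0.05 m and height (world z) of dipper_rim below 0.145 m and value of joint shutter_travel below 0.006 m), for 0.1 s.
2. all five ingots have run into the held dipper (height (world z) of dipper above 0.04 m and angle between dipper's own z axis and vertical below 0.25 rad and contact force between the fingers and dipper above 1 N and horizontal distance between each of ingot1, ingot2, ingot3, ingot4, ingot5 and dipper below 0.036 m and z of ingot1 in the frame of dipper between 0 and 0.056 m and z of ingot2 in the frame of dipper between 0 and 0.056 m and z of ingot3 in the frame of dipper between 0 and 0.056 m and z of ingot4 in the frame of dipper between 0 and 0.056 m and z of ingot5 in the frame of dipper between 0 and 0.056 m), for 0.2 s.
At the end, for the whole second after the job is handed in: Shutter at 18 to 30 mm of its 48 mm, pressed by the dipper (over 3 N on the push plate); dipper gripped, still, over 40 mm above the bench and resting on nothing, tilted under 0.25 rad, its mouth within 50 mm of the outlet (level distance), all five ingots in its cup (all of step 2 and contact force between each of plaster_ring, jar, curing_lamp, casting_ring, mixing_bowl, plaster_spatula, crucible and dipper below 0.2 N and value of joint shutter_travel between 0.018 and 0.03 m and contact force between dipper and shutter above 3 N and linear speed of dipper below 0.02 m/s and horizontal distance between dipper_rim and outlet below 0.05 m); the arm keeps its last pose, push and grip.
It fails at once if an ingot comes down to the bench (height (world z) of any of ingot1, ingot2, ingot3, ingot4, ingot5 below 0.015 m).
It fails at once if the shutter is opened to three quarters of its travel (36 mm) or more (value of joint shutter_travel above 0.036 m).
It fails at once if the robot itself, not the dipper, pushes the shutter (contact force between any of the fingers, the arm and shutter above 1 N).
It fails at once if a bystander is moved by more than 30 mm (distance of any of plaster_ring, jar, curing_lamp, casting_ring, mixing_bowl, plaster_spatula, crucible from where it was at the start of the episode above 0.03 m).
It also fails if it takes over 40 s, if anything falls off the work surface, if the arm or the gripper's body presses on something with over 40 N, if the wrist force passes 120 N, or if a joint passes its speed limit or range.

## Working session

There is one attempt and no reset: what is moved stays moved. The work goes in short steps, Python scripts to look and compute and a shell command to move; the robot and the scene stay as the last step left them, time stands still between calls to the robot, and variables do not carry over. Pictures are saved under pics/ and viewed, at most 10 in all, crops included, and the job is handed in when it is done.

```bash
mkdir -p pics; cat > h.py <<'E'
import numpy as np, cv2
from station import sensors, eyes, order
def save(cam,fn):
    im,d=eyes.grab_frame(cam); cv2.imwrite('pics/'+fn,im[:,:,::-1]); return im,d
def world(cam,d,u,v,z=None):
    p=eyes.camera_params(cam);K=np.array(p["K"]);R=np.array(p["R"]);t=np.array(p["t"])
    z=d[v,u] if z is None else z
    return R.T@(np.linalg.inv(K)@np.array([u,v,1.])*z-t)
def pix(cam,X):
    p=eyes.camera_params(cam);c=np.array(p["R"])@np.array(X)+np.array(p["t"]);q=np.array(p["K"])@c
    return (q[:2]/q[2]).round(1)
E
python3 - <<'E'
from h import *
np.set_printoptions(precision=1,suppress=True)
for c in("top","side"):
    im,d=save(c,c+'0.png'); np.save(c+'d.npy',d)
    p=eyes.camera_params(c); R=np.array(p["R"]);print(c,"cam at",-R.T@np.array(p["t"]),"fwd",R[2])
    for l in("dipper","dipper_grip","dipper_rim","outlet","half_mark","dispenser","shutter"):
        for r in eyes.mark_of(c,l)[:4]: print(c,l,round(r["score"],2),np.array(r["location"]),pix(c,r["location"]))
print(sensors.state())
E
```

```text
top cam at [ 407.4  105.3 1392.9] fwd [ 0.1  0.  -1. ]
top dipper 0.92 [ 262.9 -294.1    0.6] [477.5 359.3]
top dipper 0.67 [ 560.1 -292.2   43.3] [481.9 242.4]
top dipper 0.57 [ 573.  -188.3    2.6] [437.6 238. ]
top dipper_grip 0.91 [ 562.5 -290.4   43.7] [481.2 241.4]
top dipper_grip 0.64 [ 329.6 -212.1   45.3] [449.9 333.2]
top dipper_rim 0.77 [ 571.6 -191.2   51.8] [442.9 236.4]
top dipper_rim 0.72 [ 570.  -189.5   -0.8] [437.8 239.3]
top dipper_rim 0.57 [ 265.1 -296.3   56.6] [484.9 361. ]
top dipper_rim 0.25 [545.2 176.7 146.5] [294.9 238.4]
top outlet 0.77 [543.7 178.8 146.2] [294. 239.]
top half_mark 0.84 [566.9 221.8 152.1] [275.8 228.3]
top dispenser 0.85 [540.4 167.3  -2.8] [301.5 246.6]
top dispenser 0.72 [541.6 171.6 153.8] [296.9 239.6]
top dispenser 0.48 [564.7 220.3 151.3] [276.5 229.3]
top shutter 0.46 [537.4 190.5 119.2] [289.7 242.7]
top shutter 0.46 [534.9 214.1 172.2] [277.9 241.1]
side cam at [ 416.3 -784.7  729.1] fwd [ 0.1  0.8 -0.6]
side dipper 0.64 [ 265.7 -298.9    2.2] [217.8 424.3]
side dipper 0.61 [ 567.  -196.9   -5.1] [368.  363.5]
side dipper_grip 0.86 [ 327.5 -222.2   45.2] [249.6 371.1]
side dipper_grip 0.75 [ 560.4 -286.9   48.6] [375.6 383.3]
side dipper_rim 0.95 [ 269.  -300.5   53.2] [215.  408.1]
side dipper_rim 0.64 [ 569.5 -195.2   56.4] [370.1 342.5]
side outlet 0.88 [540.9 177.3 148.7] [330.  210.4]
side half_mark 0.89 [560.  221.9 153.3] [334.8 199.9]
side shutter 0.84 [540.1 184.  117.5] [329.5 219.3]
{'t': 0.8, 'joint_pos': array([ 1.1,  0.1,  1.2,  0. ,  1.8, -0.1]), 'dq': array([ 0.,  0., -0.,  0.,  0.,  0.]), 'joint_torque': array([ -0. , -44.6, -40.6,   0.1,   0. ,  -0. ]), 'ee_pos': array([229.7, 554.3, 222.7]), 'ee_rot': array([[-0.9,  0.4,  0. ],
       [ 0.4,  0.9,  0. ],
       [ 0. ,  0. , -1. ]]), 'ft_force': array([-0.1, -0. , -0.2]), 'ft_torque': array([ 0.,  0., -0.]), 'grip_force': 0.0, 'grip_width': 0.9966406360432462}
```

View pics/top0.png

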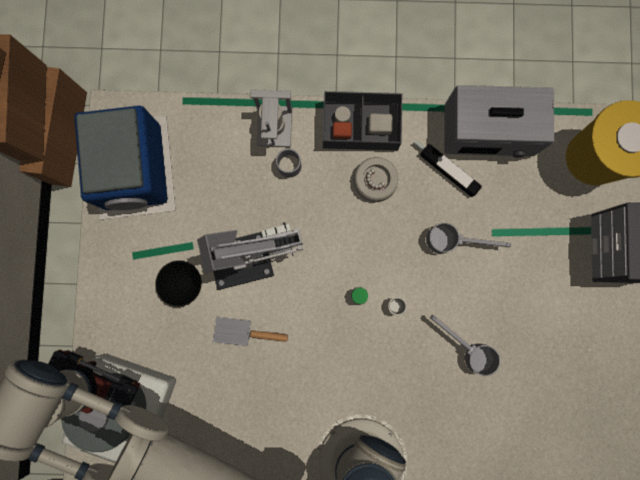

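View pics/side0.png

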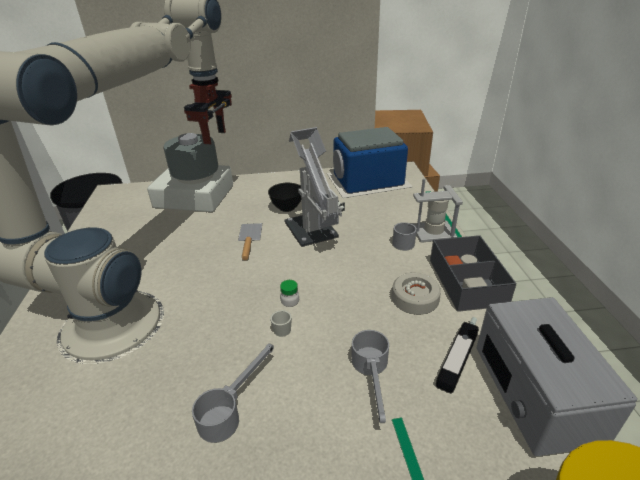

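Two things look like the dipper. A has its cup at top pixel (442,238), about (571,-191) mm, 602 mm from the base. B has its cup at (482,360), about (265,-296) mm, 398 mm from the base. Also cup-like are the casting ring (288,163) and the crucible (396,306). A is the farthest, so I choose A and will check it in a crop while measuring the yaws.

```bash
python3 - <<'E'
from h import *
np.set_printoptions(precision=3,suppress=True)
P={c:eyes.camera_params(c) for c in("top","side")}
def cloud(c,d):
    p=P[c];v,u=np.mgrid[:480,:640];ray=np.stack([u,v,np.ones_like(u)],-1)@np.linalg.inv(np.array(p["K"])).T
    return (ray*d[...,None]-np.array(p["t"]))@np.array(p["R"])
d=np.load('topd.npy');X=cloud('top',d)
W=np.load('sided.npy');XS=cloud('side',W)
im=cv2.imread('pics/top0.png');ims=cv2.imread('pics/side0.png')
for n,c,r in(('top',X,eyes.cut_out('top','dipper')),('side',XS,eyes.cut_out('side','dipper'))):
    for q in r[:3]:
        p=c[q["region"]];h=p[(p[:,2]>36)&(p[:,2]<64)&(np.abs(p[:,0]-565)<60)&(p[:,1]<-240)&(p[:,1]>-370)]
        cu=p[(p[:,2]>46)&(p[:,1]>-240)&(np.abs(p[:,0]-570)<60)]
        if len(h)>10:
            print(n,q["score"],len(h),'handle mean',h.mean(0),'end y',h[:,1].min(),'slope dx/dy',np.polyfit(h[:,1],h[:,0],1)[0])
            if len(cu)>10: print('cup rim', cu.min(0),cu.max(0),cv2.minEnclosingCircle(cu[:,:2].astype(np.float32)))
# dispenser: high points
for n,c in(('top',X),('side',XS)):
    m=(c[...,2]>140)&(c[...,2]<330)&(c[...,0]>420)&(c[...,0]<640)&(c[...,1]>130)&(c[...,1]<420)
    p=c[m][:,:2].astype(np.float32);print(n,len(p),cv2.minAreaRect(p),cv2.fitLine(p,cv2.DIST_HUBER,0,.01,.01).ravel())
a=cv2.resize(im[190:290,400:520],None,fx=4,fy=4);b=cv2.resize(im[210:300,190:310],None,fx=4,fy=4);
e=cv2.resize(ims[110:260,260:380],(400,500))
o=np.zeros((600,800,3),np.uint8);o[:400,:400]=a[:, :400];o[:500,400:]=e;cv2.imwrite('pics/crop1.png',o)
s=sensors.state();print(s['ee_rot'])
E
```

```text
top 0.73 209 handle mean [ 561.179 -298.765   52.866] end y -358.5372887605045 slope dx/dy 0.08625142294082071
cup rim [ 534.032 -239.816   46.294] [ 608.634 -155.132   63.212] ((569.3325805664062, -197.30625915527344), 42.603912353515625)
side 0.74 401 handle mean [ 559.254 -304.603   51.716] end y -364.52424749496487 slope dx/dy 0.09235669200823177
cup rim [ 532.23  -239.915   46.073] [ 606.54  -155.907   57.988] ((567.3505249023438, -198.94142150878906), 43.08855056762695)
top 2870 ((520.3607177734375, 266.05828857421875), (78.73011016845703, 213.32908630371094), 18.943771362304688) [  0.287  -0.958 518.031 270.518]
side 2137 ((520.03173828125, 262.10302734375), (78.473388671875, 215.6103973388672), 19.093820571899414) [  0.22   -0.976 514.298 259.668]
[[-0.924  0.383  0.   ]
 [ 0.383  0.924 -0.   ]
 [-0.     0.    -1.   ]]
```

View pics/crop1.png

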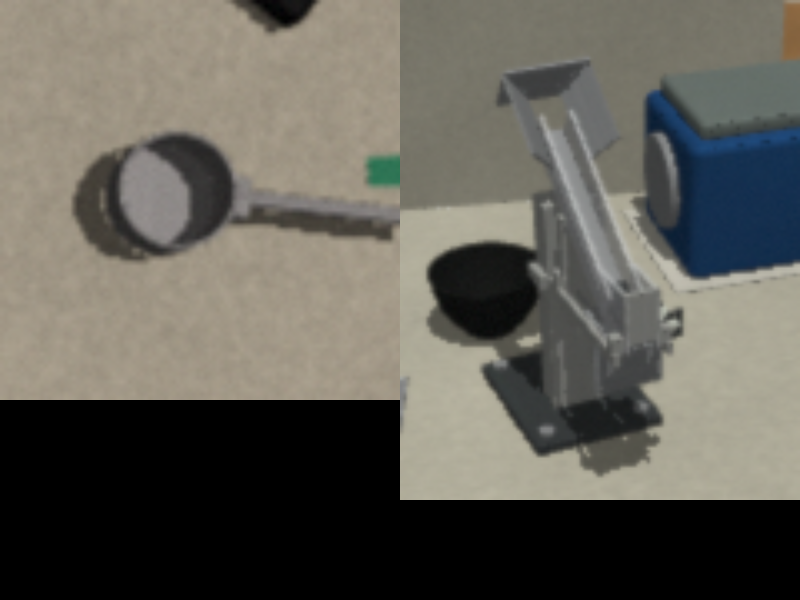

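The crop shows A as the plain cup with a flat handle running right from (240,205) in the crop, and the dispenser with its outlet facing the camera. The dispenser's +x yaw is about 107° and the dipper's yaw about 85°. First I rotate and lift, then travel.

```bash
python3 -m crank '[[0,0,-0.014,0.181,0.0878],[0,0,-0.014,0.181,0.0878],[0,0,-0.014,0.181,0.0878],[0,0,-0.014,0.181,0.0878],[0,0,-0.014,0.181,0.0878],[0,0,-0.014,0.181,0.0878],[0,0,-0.014,0.181,0.0878]]' 60; python3 -m crank '[[-0.0445,0.0225,0,0,0.06],[-0.0445,0.0225,0,0,0.06],[-0.0445,0.0225,0,0,0.06],[-0.0445,0.0225,0,0,0.06],[-0.0445,0.0225,0,0,0.06],[-0.0445,0.0225,0,0,0.06],[-0.0445,0.0225,0,0,0.06],[-0.0445,0.0225,0,0,0.06],[-0.0445,0.0225,0,0,0.06],[-0.0445,0.0225,0,0,0.06],[-0.0445,0.0225,0,0,0.06],[-0.0445,0.0225,0,0,0.06],[-0.0445,0.0225,0,0,0.06],[-0.0445,0.0225,0,0,0.06],[-0.0445,0.0225,0,0,0.06],[-0.0445,0.0225,0,0,0.06],[-0.0445,0.0225,0,0,0.06],[-0.0445,0.0225,0,0,0.06],[0,0,0,0,0.06]]'
```

```text
t: 1.78
ee_pos: [229.7, 554.3, 321.1]
ee_rot: [[0.095, 0.995, 0.0], [0.995, -0.095, 0.0], [0.0, 0.0, -1.0]]
ft_force: [-0.9, 0.6, -0.4]
grip_width: 0.997
grip_force: 0.0
t: 4.15
ee_pos: [562.2, -282.5, 317.2]
ee_rot: [[0.092, 0.996, -0.004], [0.996, -0.092, 0.002], [0.002, -0.005, -1.0]]
ft_force: [0.1, 0.5, -0.1]
grip_width: 0.683
grip_force: 0.0
```

```bash
python3 -m crank '[[0,0,0.05,0,0.06],[0,0,0.05,0,0.06],[0,0,0.05,0,0.06],[0,0,0.05,0,0.06],[0,0,0.05,0,0.06],[0,0,0.02,0,0.06],[0,0,0.018,0,0.06],[0,0,0,0,0.06]]' 60; python3 - <<'E'
from h import *
save('side','s2.png');im=cv2.imread('pics/s2.png');cv2.imwrite('pics/s2c.png',cv2.resize(im[280:450,280:460],None,fx=3,fy=3))
E
```

```text
t: 5.15
ee_pos: [561.9, -279.3, 32.7]
ee_rot: [[0.089, 0.996, -0.0], [0.996, -0.089, 0.0], [0.0, -0.0, -1.0]]
ft_force: [-0.4, -0.5, 0.9]
grip_width: 0.683
grip_force: 0.0
```

View pics/s2c.png

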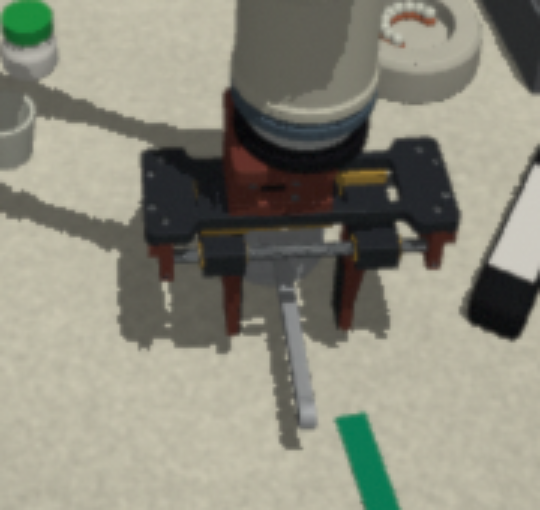

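The handle, at crop (288,300), lies centred between the fingers at (232,320) and (345,320). I close and lift.

```bash
python3 -m crank '[[0,0,0.001,0,0.03],[0,0,0,0,0.0],[0,0,0,0,0.0],[0,0,0,0,0],[0,0,0,0,0],[0,0,0,0,0]]' 60;  python3 -m crank '[[0,0,-0.015,0,0],[0,0,-0.02,0,0],[0,0,-0.02,0,0],[0,0,-0.012,0,0],[0,0,0,0,0],[0,0,0,0,0]]'; python3 - <<'E'
from h import *
np.set_printoptions(precision=1,suppress=True)
for c in('top','side'):
    save(c,c+'3.png')
    for l in('dipper','dipper_rim','dipper_grip'):
        for r in eyes.mark_of(c,l)[:4]: print(c,l,round(r["score"],2),np.array(r["location"]))
im=cv2.imread('pics/side3.png');cv2.imwrite('pics/s3c.png',cv2.resize(im[260:430,280:460],None,fx=3,fy=3))
E
```

```text
t: 5.95
ee_pos: [561.9, -279.5, 31.6]
ee_rot: [[0.089, 0.996, 0.0], [0.996, -0.089, 0.0], [0.0, 0.0, -1.0]]
ft_force: [-0.4, -0.2, -0.2]
grip_width: 0.108
grip_force: 60.0
t: 6.7
ee_pos: [561.6, -279.4, 97.9]
ee_rot: [[0.089, 0.996, -0.001], [0.996, -0.089, 0.001], [0.0, -0.001, -1.0]]
ft_force: [-0.8, 0.0, -1.8]
grip_width: 0.111
grip_force: 60.0
top dipper 0.93 [ 573.7 -189.8   68. ]
top dipper_rim 0.74 [542.8 166.4  -3.4]
top dipper_rim 0.68 [539.3 184.5 158. ]
top dipper_rim 0.59 [ 569.2 -195.   121. ]
top dipper_grip 0.56 [ 330.8 -214.1   50.8]
side dipper 0.74 [ 567.2 -193.9   61.2]
side dipper 0.64 [ 267.9 -297.6    1.3]
side dipper_rim 0.67 [ 269.5 -299.8   54.3]
side dipper_rim 0.51 [312.7 293.9   0.4]
side dipper_grip 0.94 [ 559.1 -291.9  110.5]
side dipper_grip 0.75 [ 325.2 -219.1   46.4]
```

View pics/s3c.png

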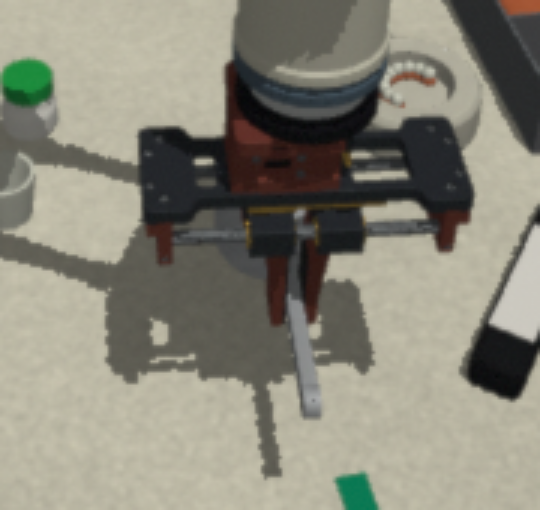

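The dipper is held level and clear of the bench (side view: handle straight between the fingers, detached shadow). Now I turn 22° and carry it to 45 mm before the push plate.

```bash
python3 -m crank '[[0,0,0,-0.0772,0],[0,0,0,-0.0772,0],[0,0,0,-0.0772,0],[0,0,0,-0.0772,0],[0,0,0,-0.0772,0]]'; python3 -m crank '[[0.01,0.004,0,0,0],[0.02,0.0082,0,0,0],[0.0235,0.0095,0,0,0],[0.0235,0.0095,0,0,0],[0.0235,0.0095,0,0,0],[0.0235,0.0095,0,0,0],[0.0235,0.0095,0,0,0],[0.0235,0.0095,0,0,0],[0.0235,0.0095,0,0,0],[0.0235,0.0095,0,0,0],[0.0235,0.0095,0,0,0],[0.0235,0.0095,0,0,0],[0.015,0.006,0,0,0],[0.005,0.002,0,0,0],[0,0,0,0,0],[0,0,0,0,0]]'; python3 - <<'E'
from h import *
np.set_printoptions(precision=1,suppress=True)
for c in('top','side'):
    im,d=save(c,c+'4.png');np.save(c+'d4.npy',d)
    for l in('dipper','dipper_rim','outlet','half_mark','shutter'):
        for r in eyes.mark_of(c,l)[:2]: print(c,l,round(r["score"],2),np.array(r["location"]))
a=cv2.imread('pics/side4.png')[120:340,240:480];b=cv2.imread('pics/top4.png')[180:330,230:390]
o=np.zeros((440,800,3),np.uint8);o[:367,:400]=cv2.resize(a,(400,367));o[:375,400:]=cv2.resize(b,(400,375));cv2.imwrite('pics/c4.png',o)
E
```

```text
t: 7.72
ee_pos: [561.9, -279.5, 98.6]
ee_rot: [[-0.295, 0.955, 0.0], [0.955, 0.295, -0.0], [-0.0, 0.0, -1.0]]
ft_force: [0.3, -0.2, -2.0]
grip_width: 0.109
grip_force: 60.0
t: 9.72
ee_pos: [588.6, 26.0, 98.6]
ee_rot: [[-0.292, 0.956, -0.0], [0.956, 0.292, -0.0], [-0.0, -0.0, -1.0]]
ft_force: [0.3, -0.4, -2.3]
grip_width: 0.106
grip_force: 60.0
top dipper 0.9 [ 264.8 -291.2    1. ]
top dipper 0.74 [567.5 112.6  68.9]
top dipper_rim 0.94 [564.8 108.3 121.8]
top dipper_rim 0.87 [ 265.5 -295.    58.6]
top outlet 0.57 [545.4 177.7 146.6]
top outlet 0.22 [533.8 215.4 171.7]
top half_mark 0.8 [564.5 219.9 149.4]
top shutter 0.5 [540.9 189.8 116.6]
side dipper 0.87 [564.1 106.8  65.2]
side dipper 0.57 [ 264.9 -299.9    1.1]
side dipper_rim 0.72 [561.5 105.4 124.5]
side dipper_rim 0.72 [ 268.4 -300.1   54.6]
side outlet 0.7 [542.9 176.5 150.8]
side outlet 0.52 [593.5  15.9 112.5]
side half_mark 0.62 [560.4 223.2 152.1]
side shutter 0.59 [310.2 288.6   2.5]
side shutter 0.39 [535.4 186.8 119.2]
```

View pics/c4.png

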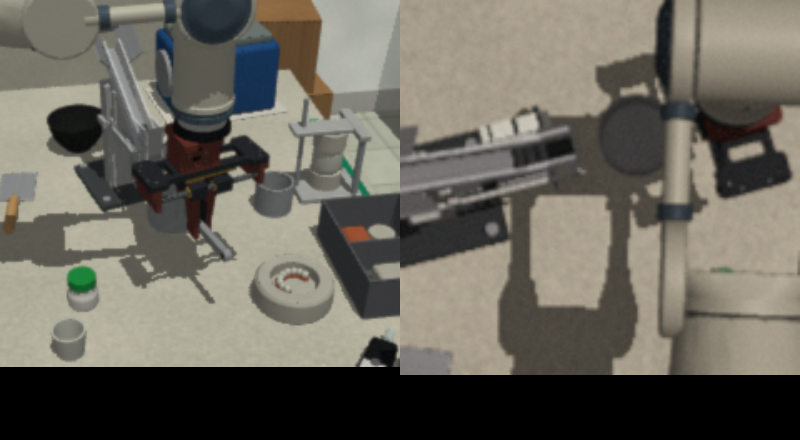

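The cup (top crop (635,135)) sits in line ahead of the outlet (575,140), with about 45 mm to the plate. I approach to under the outlet, still short of the plate.

```bash
python3 -m crank '[[0.008,0,0,0,0],[0.01,0,0,0,0],[0.01,0,0,0,0],[0.008,0,0,0,0],[0,0,0,0,0],[0,0,0,0,0],[0,0,0,0,0]]'; python3 -m crank '[[0.003,0,0,0,0],[0.003,0,0,0,0],[0,0,0,0,0],[0,0,0,0,0]]';python3 -m crank '[[0.002,0,0,0,0],[0.002,0,0,0,0],[0,0,0,0,0],[0,0,0,0,0]]'; python3 -m crank '[[0.002,0,0,0,0],[0.002,0,0,0,0],[0,0,0,0,0],[0,0,0,0,0]]'
```

```text
t: 11.2
ee_pos: [578.2, 60.8, 98.6]
ee_rot: [[-0.292, 0.956, 0.0], [0.956, 0.292, -0.0], [-0.0, -0.0, -1.0]]
ft_force: [0.1, -0.1, -1.9]
grip_width: 0.109
grip_force: 60.0
t: 11.7
ee_pos: [576.3, 66.9, 98.6]
ee_rot: [[-0.293, 0.956, 0.0], [0.956, 0.293, -0.0], [-0.0, 0.0, -1.0]]
ft_force: [-0.5, -1.0, -1.2]
grip_width: 0.109
grip_force: 60.0
t: 12.2
ee_pos: [575.1, 70.7, 98.6]
ee_rot: [[-0.293, 0.956, -0.0], [0.956, 0.293, -0.0], [-0.0, -0.0, -1.0]]
ft_force: [0.0, -0.8, -2.0]
grip_width: 0.11
grip_force: 60.0
t: 12.7
ee_pos: [574.1, 74.2, 98.7]
ee_rot: [[-0.292, 0.956, 0.0], [0.956, 0.292, -0.001], [-0.001, 0.0, -1.0]]
ft_force: [1.5, -3.2, -2.3]
grip_width: 0.106
grip_force: 60.0
```

Contact: about 3.5 N, shutter at 0–4 mm. I push to half travel.

```bash
python3 -m crank '[[0.004,0,0,0,0],[0.005,0,0,0,0],[0.005,0,0,0,0],[0.005,0,0,0,0],[0.003,0,0,0,0],[0,0,0,0,0],[0,0,0,0,0],[0,0,0,0,0],[0,0,0,0,0],[0,0,0,0,0],[0,0,0,0,0],[0,0,0,0,0],[0,0,0,0,0],[0,0,0,0,0],[0,0,0,0,0]]'; python3 - <<'E'
from h import *
np.set_printoptions(precision=1,suppress=True)
for c in('top','side'):
    im,d=save(c,c+'5.png');np.save(c+'d5.npy',d)
    for l in('dipper','dipper_rim','shutter','half_mark','ingot1','outlet'):
        for r in eyes.mark_of(c,l)[:(6 if l=='ingot1' else 2)]: print(c,l,round(r["score"],2),np.array(r["location"]),pix(c,r["location"]))
a=cv2.imread('pics/side5.png')[120:300,260:440];b=cv2.imread('pics/top5.png')[200:290,220:330]
o=np.zeros((400,800,3),np.uint8);o[:400,:400]=cv2.resize(a,(400,400));o[:327,400:]=cv2.resize(b,(400,327));cv2.imwrite('pics/c5.png',o)
f=[sensors.state()['ft_force'] for _ in range(1)];print(f, f[0]@np.array([-.292,.956,0]))
E
```

```text
t: 14.58
ee_pos: [567.6, 95.0, 98.2]
ee_rot: [[-0.292, 0.956, 0.0], [0.956, 0.292, -0.002], [-0.001, -0.0, -1.0]]
ft_force: [2.0, -6.3, -3.1]
grip_width: 0.107
grip_force: 60.0
top dipper 0.94 [ 267.1 -291.9    3.8] [477.  357.7]
top dipper 0.58 [545.7 184.8  66.8] [293.4 241.6]
top dipper_rim 0.58 [543.3 177.8 120.3] [295.  240.4]
top dipper_rim 0.57 [ 263.6 -296.1   57.7] [485.  361.6]
top shutter 0.63 [532.7 212.4 118.2] [280.5 244.4]
top shutter 0.33 [757.  204.2   1.8] [290.2 164.7]
top half_mark 0.91 [565.7 217.6 155.3] [277.5 228.7]
top ingot1 0.5 [755.2 208.8   1.1] [288.4 165.4]
top outlet 0.83 [541.6 179.  143.3] [294. 240.]
top outlet 0.34 [419.1  14.9  -1.5] [358.6 294.7]
side dipper 0.96 [ 269.4 -298.     2. ] [219.9 423.6]
side dipper 0.72 [542.6 173.3  59.3] [331.3 239.7]
side dipper_rim 0.9 [ 265.6 -298.8   52.7] [213.1 407.6]
side dipper_rim 0.67 [541.8 178.1 124.8] [330.4 218.1]
side half_mark 0.68 [563.7 221.5 151.9] [336.2 200.3]
side half_mark 0.55 [753.6 206.8  -0.2] [402.5 243.5]
side outlet 0.63 [541.7 177.1 149.9] [330.3 210. ]
[array([ 2. , -6.2, -4.1])] -6.548559258089753
```

View pics/c5.png

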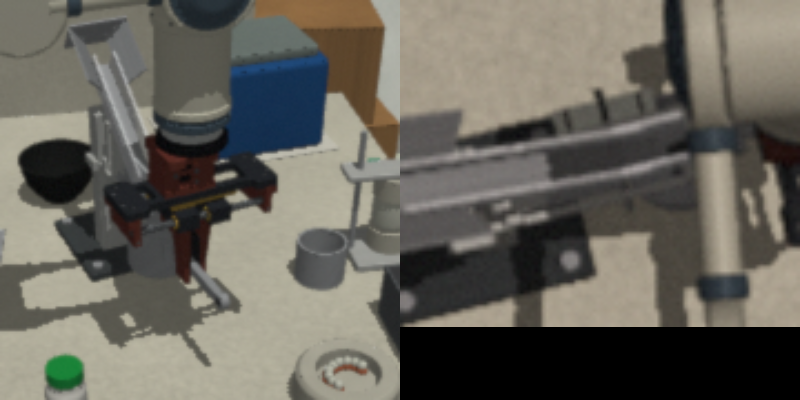

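Force along the slide is 6.5 N, which matches half travel, and the vertical load is up by about 1 N, matching five ingots. I wait a little, then check the chute and pointer closely.

```bash
python3 -m crank '[[0,0,0,0,0],[0,0,0,0,0],[0,0,0,0,0],[0,0,0,0,0]]'; python3 - <<'E'
from h import *
np.set_printoptions(precision=1,suppress=True)
F=[]
for i in range(8):
    eyes.grab_frame('side');F.append(sensors.state()['ft_force'])
F=np.array(F);print(F.mean(0),F.std(0),F.mean(0)@np.array([-.292,.956,0]))
save('top','top6.png')
O=np.array([546.,166.1,0]);x=np.array([-.292,.956,0]);y=np.array([-.956,-.292,0])
for s in(25,49,73):print(s,pix('top',O+s*x-33*y+[0,0,150]), (pix('top',O+s*x-33*y+[0,0,150])-[235,205])*[800/75,600/56])
a=cv2.imread('pics/top6.png')[205:261,235:310];b=cv2.imread('pics/top0.png')[205:261,235:310]
q=np.vstack([cv2.resize(a,(400,300),interpolation=cv2.INTER_CUBIC),cv2.resize(b,(400,300),interpolation=cv2.INTER_CUBIC)])
q=np.clip(q*1.6,0,255).astype(np.uint8)
cv2.imwrite('pics/c6.png',q)
E
```

```text
t: 15.78
ee_pos: [567.6, 95.0, 98.2]
ee_rot: [[-0.292, 0.956, -0.0], [0.956, 0.292, -0.002], [-0.001, -0.001, -1.0]]
ft_force: [3.0, -7.0, -3.6]
grip_width: 0.106
grip_force: 60.0
[ 2.7 -6.1 -3.7] [0.5 0.5 0.5] -6.592500892328233
25 [285.4 227.3] [537.6 238.9]
49 [275.5 230. ] [432.  267.9]
73 [265.6 232.7] [326.4 296.8]
```

View pics/c6.png

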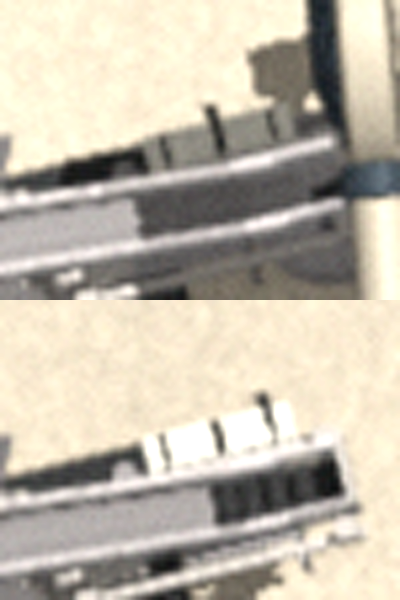

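The pointer at (210,115) stands on the thick middle mark. The chute, which showed dark ingots at (220–330,490) in the start picture below, is now evenly shaded and empty. The 6.6 N push matches half travel, so I hand in.

```bash
python3 -c "
from station import order
print(order.sign_off())"
```

```text
the job is handed in; nothing more can be done
None
```

I handed the job in with the farther dipper still held about level under the outlet, pressing the shutter to its half mark at about 6.6 N. The chute looked empty and the load on the arm rose by more than 1 N, which fits five ingots (about 0.9 N) in the cup, though I could not see into it and the hand-in returned no verdict.

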